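Steam the pudding tins

ROBOT

A 6-joint arm with a two-finger parallel gripper is mounted at the origin on the work surface. World frame = base frame: x ahead of the robot, y to its left, z up, the work surface at z = 0. Lengths are in m, angles in degrees, forces in N, time in s.
With the tool pointing down it reaches from about 0.3 to 0.75 m from the base axis. Payload 8.5 kg.
Tool frame: the origin (TCP) lies midway between the tips of the shut fingers; the grasp point (between the pads) lies 19 mm behind it; z points along the fingers, y is the line along which they close (so a half turn about z gives the same grasp; the last joint's range is limited). The gripper opens to 85 mm and grips with 20 to 120 N. Pads are 22 mm wide; open, the fingers measure 114 mm over their backs; the gripper's body (76 mm by 85 mm) begins 54 mm behind the grasp point. The pads swing forward as they close: fully open they stand 13 mm farther back than shut.
Start: joints at [59.742, 21.807, 74.336, -0, 83.858, -12.336], TCP at [0.169, 0.523, 0.231] pointing down, gripper open.
Joint ranges: [-178.18, 178.18], [-50.72, 133.34], [12.68, 142.11], [-81.47, 261.47], [9.98, 163.14], [-165.26, 165.26]. Speed limits (degrees/s): [136.94, 136.94, 180, 180, 180, 180].

INTERFACE

Orientations are given as a 3x3 rotation matrix whose columns are the frame's x, y, z axes.
In Python, from rig import observe, optics, order, spotter gives the robot as it stands.
- The arm moves only by the tool move_arm, never from a script. Its argument "series" is text: rows parted by semicolons, each of 5 numbers parted by spaces: the shift along the tool's x, y, z in cm, then the turn about the tool's z in degrees, then the opening, from -1 (shut) to 1 (fully open). A call has 1 to 8 rows; each row is the pose to reach, as a shift and turn from the pose commanded when the call began, along the tool's axes at that moment; what a row does not reach only later rows make up. A row lasts 1/8 s, in which the tool goes at most 62.5 mm and 10.7 degrees, less where a joint would pass 70% of its speed; a pose out of reach is approached as far as the arm can. A call with a gripper value outside its range is refused whole. The fingers move at their own pace and stop on an object; "force" is the grip in N (left out, the last holds). Time passes only in rows, so rows that repeat a pose let the fingers close. It gives the time, the measured TCP pose, the force, the opening and the grip force at its end, in the units of the state.
- observe(): the state, without advancing time (a new reading comes with each control period).
- optics.get_image(name): name is "scene" or "top"; returns a dict with "pixels" (420x560x3 uint8, blue, green, red), "camera_matrix" (3x3 intrinsics, pixels), "dist" ([k1, k2, p1, p2, k3] as OpenCV has them; the pictures are not rectified), "rvec" (rotation vector, rad) and "tvec" (3), from world to camera coordinates, as OpenCV has them. Camera axes: x right, y down, z forward; pixel columns grow to the right and rows downward; lengths in m; the calibration is good to about 2 mm. A picture is of the moment at which its call begins. There is no depth.
- order.close_job(): hands the job in; it is judged then, once.
Trained networks look in the newest picture that a camera, given by its name, has taken for a name from the list of things; names that differ only in an ending like _2 or _b are one class to them, and where a whole thing is asked for, a point or a joint stands for the part that bears it (a point fixed in the world has none). Each returns a list of dicts, best first, with "score" (0 to 1); they miss things now and then, are a little off and sometimes report something else, mostly with a low value. They report only what shows in the picture. A call takes as long as a camera call. They do not tell look-alikes from the thing itself.
- spotter.find_in(thing, camera): "point" ([x, y, z] in m, in world coordinates, good to about 4 mm: the middle of the surface that is visible of it).
- spotter.cut_out(thing, camera): "pixels" (420x560 bool, what is visible of it).
- spotter.mark_of(thing, camera): "point" ([x, y, z] in m, in world coordinates, good to about 4 mm: a listed point, or the origin of a listed thing).
The state is a dict: "time_s": time; "q": joint angles; "qvel": joint speeds; "joint_efforts": joint torques, N m; "position": TCP position; "tool_rot": TCP orientation; "ft_force": force on the tool from outside, world axes, zero at the start; "wrist_torque": the same for the moment, N m; "grip_width": finger opening in m; "gripper_force": force on a finger pad.
Only numpy, scipy, OpenCV 4.12 (cv2) and the standard library are available. Lean on these libraries where they do the work, as an engineer would, in place of code of your own. Each camera call takes 0.05 s, during which the arm holds its last target. There are 200 camera calls.

TASK

Someone left the hob on: first turn its dial back to off, then take the lid off the pot by its knob and set it down knob-up on the worktop. Stand every pudding tin upright on the floor of the pot, put the lid back on so that it sits fully home, and only then turn the dial to heat 3 (the next long mark clockwise from off). Leave the pepper mill, the mug and the jar where they are.

Things in the scene. Friction and masses are not known exactly. Their poses are not given: they have to be found in the camera images.
- hob: portable hob, low steel box with a black top, 280 mm (its x) by 360 mm (its y), 60 mm tall, fixed to the worktop. Origin: centre of its underside; its -x side is the front, nearest the robot. The pot stands on its left (+y) part, the dial is on its right (-y) front part. The worktop beyond its right side is free, with room for the lid right beside it
- pot_floor (a point): centre of the pot's inner floor, 64 mm above the worktop. The pot is steel, fixed to the hob, inside radius 105 mm, inside depth 60 mm, wall 4 mm, with a loop handle on its front and on its back reaching out to 141 mm from its axis, 55 mm above the hob's top at most
- pot_rim (a point): centre of the pot's mouth, level with the rim's top, 124 mm above the worktop
- lid: loose round steel lid, about 350 g, on the pot at the start. Origin: centre of its underside, z up. Upwards: a step of radius 95 to 99 mm, 8 mm high, that drops into the pot's mouth (6 mm play); a flange of radius 112 mm from 8 to 12 mm that rests on the rim; an upright black cylindrical knob, 28 mm diameter, from 16 to 46 mm. Home: origin 8 mm below pot_rim; on the worktop: origin at z = 0
- dial (a joint): angle of the heat dial in rad, 0 to 4.712: 0 = off (end stop), its white-lined end points to the hob's front (-x); grows clockwise seen from above. Scale of 10 white marks 0.524 rad (30 degrees) apart: 0 (off), 3, 6 and 9 long, the others short. Heat 3 is 1.571 rad, white-lined end pointing to the hob's left (+y). Slight friction (0.05 N m), no clicks, stays where it is left
- dial_grip (a point): point on the dial's upright axis at the height to grip, 97 mm above the worktop. The dial: a disc of radius 22 mm and on it an upright black bar grip 42 mm long, 14 mm thick and 32 mm high, its top 104 mm above the worktop; the bar lies along the hob's x at joint value 0; a white line on top marks the end that points to the scale
- tin1: lidded cylindrical pudding tin of plain aluminium, 48 mm diameter, 50 mm tall, about 150 g, closed flat top; stands on the worktop to the left of the hob; all tins are alike and only two to four of them are there. Origin: centre of its underside, z up when it stands upright
- tin2: lidded cylindrical pudding tin of plain aluminium, 48 mm diameter, 50 mm tall, about 150 g, closed flat top; stands on the worktop to the left of the hob; all tins are alike and only two to four of them are there. Origin: centre of its underside, z up when it stands upright
- tin3: lidded cylindrical pudding tin of plain aluminium, 48 mm diameter, 50 mm tall, about 150 g, closed flat top; stands on the worktop to the left of the hob; all tins are alike and only two to four of them are there. Origin: centre of its underside, z up when it stands upright
- tin4: lidded cylindrical pudding tin of plain aluminium, 48 mm diameter, 50 mm tall, about 150 g, closed flat top; stands on the worktop to the left of the hob; all tins are alike and only two to four of them are there. Origin: centre of its underside, z up when it stands upright
- mill: wooden pepper mill, 52 mm diameter, 152 mm tall, behind the hob; leave it alone. Origin: centre of its underside
- mug: white mug, 80 mm diameter, 90 mm tall, far left; leave it alone. Origin: centre of its underside
- jar: amber glass jar with a steel cap, 60 mm diameter, 110 mm tall, far right; leave it alone. Origin: centre of its underside
Things that resemble listed ones, but are neither listed nor needed, are in the scene too. What is shaped like the tin2 but red is not meant.

How it is judged (in metres and radians):
On the way, in this order (a step that is already met when the one before it is completed fails the run):
1. the dial is turned back to off, with the lid still on the pot (value of joint dial below 0.12 rad and horizontal distance between lid and pot_rim below 0.01 m and z of lid in the frame of pot_rim between -0.011 and -0.005 m and angle between lid's own z axis and vertical below 0.03 rad), for 0.2 s.
2. the lid lies knob-up on the worktop, let go, the dial still off (height (world z) of lid below 0.006 m and angle between lid's own z axis and vertical below 0.05 rad and contact force between the fingers and lid below 0.05 N and linear speed of lid below 0.02 m/s and value of joint dial below 0.12 rad), for 0.3 s.
3. every tin stands upright on the pot's floor, let go, the dial still off (horizontal distance between each of tin1, tin2, tin3, tin4 and pot_floor below 0.085 m and z of tin1 in the frame of pot_floor between -0.006 and 0.006 m and angle between each of tin1, tin2, tin3, tin4's own z axis and vertical below 0.12 rad and z of tin2 in the frame of pot_floor between -0.006 and 0.006 m and z of tin3 in the frame of pot_floor between -0.006 and 0.006 m and z of tin4 in the frame of pot_floor between -0.006 and 0.006 m and linear speed of each of tin1, tin2, tin3, tin4 below 0.02 m/s and contact force between the fingers and tin1 below 0.05 N and contact force between the fingers and tin2 below 0.05 N and contact force between the fingers and tin3 below 0.05 N and contact force between the fingers and tin4 below 0.05 N and value of joint dial below 0.12 rad), for 0.3 s.
4. the lid is back on the pot, fully home, let go, the dial still off (all of step 1 and contact force between the fingers and lid below 0.05 N and linear speed of lid below 0.02 m/s), for 0.3 s.
5. the dial is turned to heat 3 and let go (value of joint dial between 1.441 and 1.701 rad and contact force between the fingers and dial below 0.05 N), for 0.2 s.
At the end, for the whole second after the job is handed in: Every tin that is there stands upright (within 0.12 rad) on the pot's floor; the lid is home on the pot (within 10 mm of the axis, origin 5 to 11 mm below the rim, tilt under 0.03 rad); the dial stands at heat 3 (1.571 rad within 0.13 rad); all at rest and let go (horizontal distance between each of tin1, tin2, tin3, tin4 and pot_floor below 0.085 m and z of tin1 in the frame of pot_floor between -0.006 and 0.006 m and angle between each of tin1, tin2, tin3, tin4's own z axis and vertical below 0.12 rad and z of tin2 in the frame of pot_floor between -0.006 and 0.006 m and z of tin3 in the frame of pot_floor between -0.006 and 0.006 m and z of tin4 in the frame of pot_floor between -0.006 and 0.006 m and linear speed of each of tin1, tin2, tin3, tin4, lid below 0.02 m/s and horizontal distance between lid and pot_rim below 0.01 m and z of lid in the frame of pot_rim between -0.011 and -0.005 m and angle between lid's own z axis and vertical below 0.03 rad and value of joint dial between 1.441 and 1.701 rad); the robot touches nothing.
It fails at once if the mill is moved by more than 30 mm or knocked over (distance of mill from where it was at the start of the episode above 0.03 m or angle between mill's own z axis and vertical above 0.5 rad).
It fails at once if the mug is moved by more than 30 mm or knocked over (distance of mug from where it was at the start of the episode above 0.03 m or angle between mug's own z axis and vertical above 0.5 rad).
It fails at once if the jar is moved by more than 30 mm or knocked over (distance of jar from where it was at the start of the episode above 0.03 m or angle between jar's own z axis and vertical above 0.5 rad).
Of tin1, tin2, tin3, tin4 only 2 to 4 are there at a start; the rules pass over those that are not, and their reading is None.
At some moment in a run one of tin1, tin2, tin3, tin4 may be knocked a few centimetres aside while the robot is not near it.
It also fails if it takes over 210 s, if anything falls off the work surface, if the arm or the gripper's body presses on something with over 40 N, if the wrist force passes 120 N, or if a joint passes its speed limit or range.

## Working session

There is one attempt and no reset: what is moved stays moved. The work goes in short steps, Python scripts to look and compute and a tool call to move; the robot and the scene stay as the last step left them, time stands still between calls to the robot, and variables do not carry over. Pictures are saved under pics/ and viewed, at most 14 in all, crops included, and the job is handed in when it is done.

Besides the shell and the picture viewer there is one more tool, called after "Emit:" by a JSON object that holds its "fn" and its "kwargs". move_arm: Moves the arm, as the interface text tells. Its arguments: {"type":"object","properties":{"series":{"type":"string"},"force":{"type":"number"}},"required":["series"]}

```bash
ls; mkdir -p pics; cat > h.py <<'E'
import numpy as np, cv2
from rig import observe, optics, order, spotter
def save(cam,name,im=None):
    im=im or optics.get_image(cam); cv2.imwrite('pics/'+name+'.png',im['pixels']); return im
def proj(im,p):
    return cv2.projectPoints(np.float64(p).reshape(-1,3),im['rvec'],im['tvec'],im['camera_matrix'],im['dist'])[0].reshape(-1,2)
def ray(im,uv):
    R=cv2.Rodrigues(im['rvec'])[0]; n=cv2.undistortPoints(np.float64(uv).reshape(-1,1,2),im['camera_matrix'],im['dist']).reshape(2)
    return -R.T@np.ravel(im['tvec']), R.T@np.r_[n,1]
def atz(im,uv,z):
    o,d=ray(im,uv); return o+d*(z-o[2])/d[2]
def tri(im1,uv1,im2,uv2):
    o1,d1=ray(im1,uv1);o2,d2=ray(im2,uv2)
    s=np.linalg.lstsq(np.c_[d1,-d2],o2-o1,rcond=None)[0]; a=o1+s[0]*d1;b=o2+s[1]*d2
    return (a+b)/2,np.linalg.norm(a-b)
def togo(p,yaw=None):
    s=observe();R=np.array(s['tool_rot']);return R.T@(np.array(p)-s['position'])*100
E
python3 - <<'E'
from h import *
np.set_printoptions(precision=4,suppress=True)
s=observe();print(s)
for c in('scene','top'):
    im=save(c,c+'0');R,_=cv2.Rodrigues(im['rvec']);print(c,-R.T@np.ravel(im['tvec']))
for c in('scene','top'):
    for t in('hob','pot_floor','pot_rim','lid','dial_grip','tin1','mill','mug','jar'):
        print(c,t,[(np.round(d['point'],3).tolist(),round(d['score'],2)) for d in spotter.mark_of(t,c)][:8])
E
```

```text
pics
{'time_s': 0.0, 'q': array([ 59.7422,  21.8412,  74.384 ,   0.0003,  83.856 , -12.3363]), 'qvel': array([-0.0566,  0.0638,  0.0714,  0.0354,  0.0323,  0.0422]), 'joint_efforts': array([ -0.0004, -44.8455, -23.1277,  -0.0003,   0.0047,   0.    ]), 'position': array([0.1691, 0.5231, 0.2307]), 'tool_rot': array([[-0.9515,  0.3077, -0.0007],
       [ 0.3077,  0.9515, -0.0012],
       [ 0.0003, -0.0014, -1.    ]]), 'ft_force': array([-0.5895, -0.0897, -1.0444]), 'wrist_torque': array([ 0.0196, -0.0278,  0.0241]), 'gripper_force': 0.0, 'grip_width': 0.085528960676049}
scene [1.1496 0.3613 1.1488]
top [0.3556 0.043  1.4121]
scene hob [([0.547, -0.006, -0.006], 0.92), ([0.605, 0.295, -0.0], 0.34)]
scene pot_floor []
scene pot_rim [([0.644, 0.439, -0.002], 0.44)]
scene lid [([0.542, 0.058, 0.116], 0.88), ([0.606, 0.293, 0.002], 0.42)]
scene dial_grip [([0.491, -0.127, 0.096], 0.54)]
scene tin1 [([0.517, 0.422, 0.002], 0.91), ([0.356, 0.415, -0.002], 0.89), ([0.394, 0.324, 0.0], 0.71), ([0.498, 0.32, 0.0], 0.68), ([0.606, 0.296, 0.001], 0.66), ([0.285, 0.373, 0.0], 0.6), ([0.312, 0.261, -0.001], 0.53)]
scene mill [([0.782, 0.014, 0.0], 0.64)]
scene mug [([0.649, 0.44, -0.002], 0.58), ([0.71, -0.356, -0.003], 0.38)]
scene jar [([0.709, -0.356, -0.004], 0.6)]
top hob []
top pot_floor [([0.702, -0.361, -0.002], 0.31)]
top pot_rim []
top lid [([0.546, 0.058, 0.11], 0.63)]
top dial_grip [([0.488, -0.128, 0.092], 0.64)]
top tin1 [([0.288, 0.369, 0.004], 0.82), ([0.5, 0.315, 0.001], 0.74), ([0.391, 0.329, -0.0], 0.7), ([0.517, 0.426, -0.004], 0.7), ([0.611, 0.295, 0.0], 0.68), ([0.362, 0.411, -0.005], 0.68), ([0.316, 0.263, -0.003], 0.65)]
top mill [([0.787, 0.012, 0.006], 0.9), ([0.391, 0.329, -0.001], 0.69)]
top mug [([0.646, 0.441, 0.003], 0.78), ([0.5, 0.315, 0.002], 0.28)]
top jar [([0.701, -0.361, -0.002], 0.88)]
```

View pics/scene0.png

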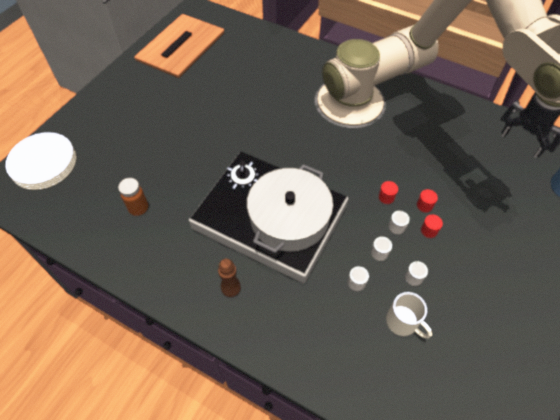

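View pics/top0.png

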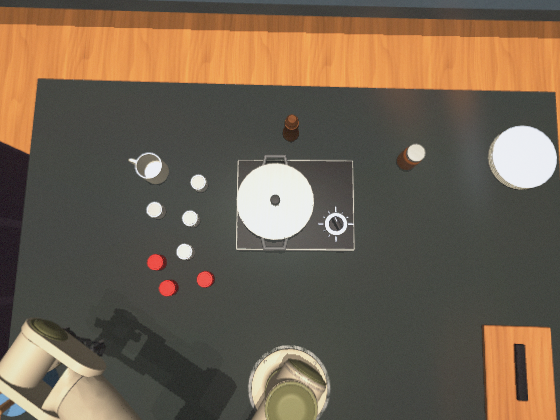

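Scene picture: lidded pot at (290,205), dial (243,174). White tins are at (400,222), (382,248), (417,273), (358,279). Red look-alikes are at (389,191), (428,200), (432,226); not meant. I'll confirm with one enlarged crop of the tins and dial.

```bash
python3 - <<'E'
from h import *
np.set_printoptions(precision=4,suppress=True)
a=cv2.imread('pics/scene0.png');t=cv2.imread('pics/top0.png')
def up(x,w,h): return cv2.resize(x,(w,h),interpolation=cv2.INTER_CUBIC)
c1=up(a[170:300,340:450],500,590)
c2=up(t[198:248,310:360],295,295); c3=up(a[155:195,222:262],295,295)
cv2.imwrite('pics/crop0.png',np.hstack([c1,np.vstack([c2,c3])]))
S=optics.get_image('scene');T=optics.get_image('top')
def masks(t,im,c):
    out=[]
    for d in spotter.cut_out(t,c):
        m=d['pixels'];ys,xs=np.nonzero(m)
        out.append((xs.mean().round(1),ys.mean().round(1),m.sum(),[int(v) for v in im['pixels'][m].mean(0)],round(d['score'],2)))
    return out
for c,im in(('scene',S),('top',T)):
    for t in('tin1','dial'):
        for o in masks(t,im,c):print(c,t,o)
# white top-disc of the hob: hob corners in top
g=cv2.cvtColor(T['pixels'],cv2.COLOR_BGR2GRAY)
for uv in[(238,161),(353,161),(238,249),(354,249)]: print(atz(T,uv,.06))
for t in('lid','pot_rim','dial_grip','hob'):
  for c in('scene','top'):
    print(t,c,[(np.round(d['point'],4),round(d['score'],2)) for d in spotter.mark_of(t,c)+spotter.mark_of(t,c)][:4])
E
```

```text
scene tin1 (np.float64(425.9), np.float64(201.1), np.int64(342), [49, 51, 180], 0.85)
scene tin1 (np.float64(431.0), np.float64(225.6), np.int64(314), [52, 54, 196], 0.8)
scene tin1 (np.float64(381.0), np.float64(248.5), np.int64(359), [189, 195, 199], 0.74)
scene tin1 (np.float64(387.9), np.float64(193.2), np.int64(269), [48, 51, 186], 0.72)
scene tin1 (np.float64(398.3), np.float64(222.2), np.int64(311), [185, 191, 195], 0.65)
scene tin1 (np.float64(415.8), np.float64(273.1), np.int64(403), [187, 192, 197], 0.63)
scene tin1 (np.float64(357.4), np.float64(278.7), np.int64(324), [198, 203, 208], 0.55)
scene dial (np.float64(242.1), np.float64(171.2), np.int64(177), [71, 70, 72], 0.54)
top tin1 (np.float64(185.6), np.float64(251.2), np.int64(229), [203, 208, 208], 0.81)
top tin1 (np.float64(205.5), np.float64(278.9), np.int64(188), [72, 81, 221], 0.67)
top tin1 (np.float64(190.9), np.float64(218.4), np.int64(205), [207, 214, 213], 0.57)
top tin1 (np.float64(168.3), np.float64(287.5), np.int64(268), [61, 68, 198], 0.57)
top tin1 (np.float64(156.1), np.float64(210.2), np.int64(241), [18
[... 448 characters left out ...]
.1148]), 0.79)]
lid top [(array([0.548 , 0.0558, 0.1127]), 0.98), (array([0.548 , 0.0558, 0.1127]), 0.98)]
pot_rim scene []
pot_rim top [(array([0.4994, 0.3163, 0.003 ]), 0.58), (array([0.4994, 0.3163, 0.003 ]), 0.58)]
dial_grip scene [(array([ 0.4911, -0.1257,  0.0955]), 0.52), (array([0.6476, 0.4403, 0.001 ]), 0.15), (array([ 0.4911, -0.1257,  0.0955]), 0.52), (array([0.6476, 0.4403, 0.001 ]), 0.15)]
dial_grip top [(array([ 0.4916, -0.1237,  0.091 ]), 0.52), (array([ 0.4916, -0.1237,  0.091 ]), 0.52)]
hob scene [(array([ 0.5467, -0.0062, -0.005 ]), 0.67), (array([0.5442, 0.0572, 0.1143]), 0.15), (array([ 0.5467, -0.0062, -0.005 ]), 0.67), (array([0.5442, 0.0572, 0.1143]), 0.15)]
hob top []
```

View pics/crop0.png

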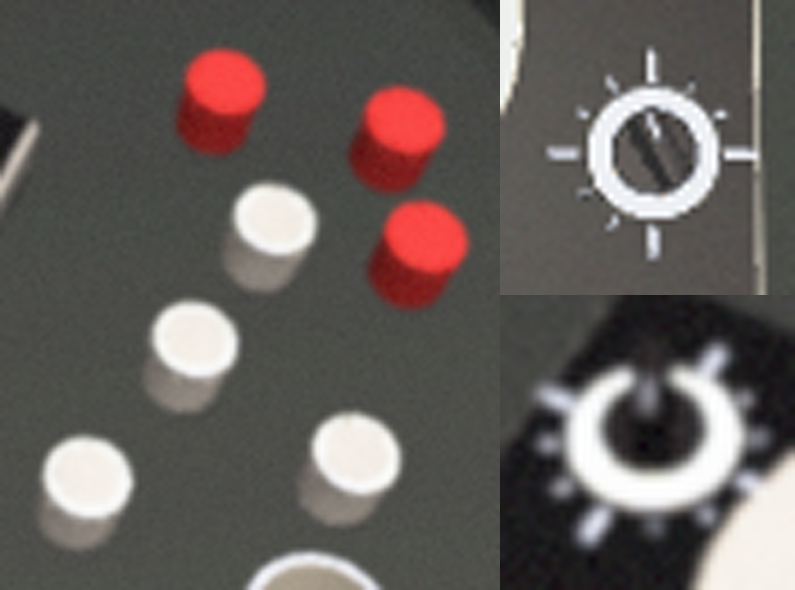

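```bash
python3 - <<'E'
from h import *
np.set_printoptions(precision=4,suppress=True)
S=optics.get_image('scene');T=optics.get_image('top')
for uv in[(335.1,216.1),(336.8,220.9)]:print('T',atz(T,uv,.104))
for uv in[(242.1,165.2),(242.1,170.6)]:print('S',atz(S,uv,.104))
# synthetic bar overlays for several hypotheses
c=np.array([.4905,-.125,.104])
for im,n,(x0,y0,w) in((T,'top',(310,198,50)),(S,'scene',(222,155,40))):
    cr=im['pixels'][y0:y0+w,x0:x0+w]; row=[]
    for th in(125,140,155,170,185):
        k=400/w; b=cv2.resize(cr,(160*2,160*2),interpolation=cv2.INTER_CUBIC);k=320/w
        a=np.radians(180-th+2);e=np.array([np.cos(a),np.sin(a),0]);f=np.array([-e[1],e[0],0])
        P=proj(im,[c+e*.021+f*.007,c+e*.021-f*.007,c-e*.021-f*.007,c-e*.021+f*.007])
        cv2.polylines(b,[np.int32(((P-[x0,y0]+.5)*k))],True,(0,255,0),1);row.append(cv2.resize(b,(160,160)) if 0 else b)
    globals()['r_'+n]=np.hstack(row[1:4])
o=np.vstack([r_top,r_scene]);cv2.imwrite('pics/ov.png',cv2.resize(o,(795,530)))
lid={c:spotter.cut_out('lid',c)[0]['pixels'] for c in('top','scene')}
for c,im in(('top',T),('scene',S)):
    ys,xs=np.nonzero(lid[c]);print(c,'lid mask',xs.mean(),ys.mean(),atz(im,(xs.mean(),ys.mean()),.128 if c=='top' else .128))
# knob dark blob
for n,im,box in(('T',T,(265,190,285,212)),('S',S,(280,188,300,210))):
    x0,y0,x1,y1=box;g=im['pixels'][y0:y1,x0:x1].max(2)<90;ys,xs=np.nonzero(g);print(n,'knob',xs.min()+x0,xs.max()+x0,ys.min()+y0,ys.max()+y0,xs.mean()+x0,ys.mean()+y0)
    for z in(.147,.162):print(atz(im,(xs.mean()+x0,ys.mean()+y0),z))
# tin tops
for n,im in(('T',T),('S',S)):
  hsv=im['pixels'].astype(int);w=(hsv.min(2)>225).astype(np.uint8)
  k,l,st,ce=cv2.connectedComponentsWithStats(w)
  for i in range(1,k):
    if 80<st[i,4]<400:print(n,ce[i].round(1),st[i,4],atz(im,ce[i],.05))
E
```

```text
T [ 0.507  -0.1213  0.104 ]
T [ 0.493  -0.1264  0.104 ]
S [ 0.489  -0.1253  0.104 ]
S [ 0.5053 -0.1152  0.104 ]
top lid mask 274.7269404429155 201.22382283379918 [0.5427 0.0563 0.128 ]
scene lid mask 289.6836146122623 203.9412518692587 [0.5517 0.0616 0.128 ]
T knob 271 279 195 204 275.16 200.12
[0.5431 0.0549 0.147 ]
[0.5409 0.0548 0.162 ]
S knob 286 293 192 203 289.60674157303373 197.56179775280899
[0.5456 0.0575 0.147 ]
[0.5547 0.062  0.162 ]
T [152.8 169.2] 198 [0.6437 0.4363 0.05  ]
T [189.3 217.6] 147 [0.4966 0.3154 0.05  ]
T [335.3 223.7] 182 [ 0.49  -0.129  0.05 ]
T [183.8 251. ] 162 [0.3951 0.3265 0.05  ]
S [361.  117.2] 154 [0.0998 0.0787 0.05  ]
S [242.3 175.5] 145 [ 0.4871 -0.1297  0.05  ]
S [128.1 185.6] 173 [ 0.6798 -0.3971  0.05  ]
S [400.1 218.2] 172 [0.3965 0.3283 0.05  ]
S [382.5 244.6] 195 [0.4979 0.3173 0.05  ]
S [418.1 269.8] 214 [0.5213 0.4269 0.05  ]
S [358.9 275. ] 226 [0.61   0.2983 0.05  ]
S [408.7 314.3] 382 [0.6464 0.4485 0.05  ]
```

View pics/ov.png

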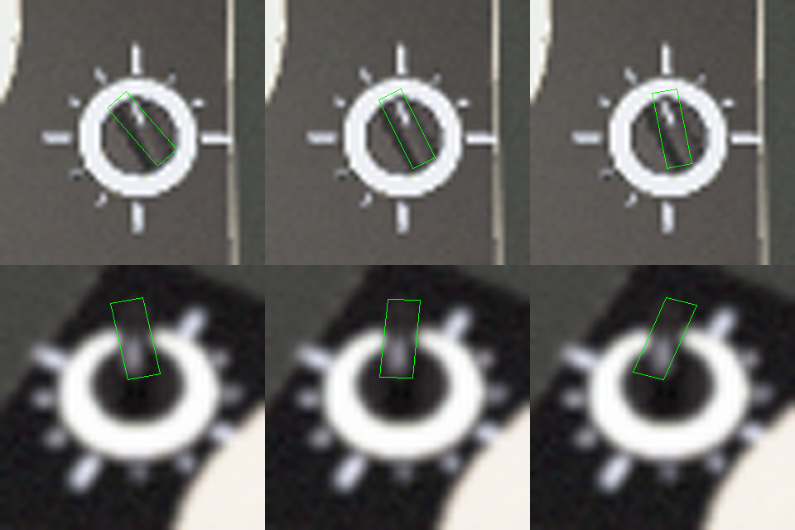

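The overlay shows the line's end on the +x side, at about 155° from off: the dial's bar axis lies at about 27° in world. All four white tins are closed and fit the description.

```bash
cat >> h.py <<'E'
def plan(p,yaw=None):
    "shift cm in tool axes + turn about tool z to reach p with tool y at world angle yaw; tool down"
    s=observe();R=np.array(s['tool_rot']);y=np.degrees(np.arctan2(R[1,1],R[0,1]))
    t=0 if yaw is None else -((yaw-y+180)%360-180)
    print('shift',np.round(R.T@(np.array(p)-s['position'])*100,2),'turn',round(t,1),'yaw',round(y,1),'q6',round(s['q'][5],1),'t',s['time_s'],'F',np.round(s['ft_force'],1),'w',round(s['grip_width'],4))
E
python3 - <<'E'
from h import *
plan([.490,-.126,.20],-63)
S=optics.get_image('scene');T=optics.get_image('top')
print(tri(T,(335.3,223.7),S,(242.3,175.5)),tri(T,(275.16,200.12),S,(289.6,197.56)))
# tins: mark_of averages
for c in('scene','top'):
    print([np.round(d['point'],4).tolist() for d in spotter.mark_of('tin1',c)])
E
```

```text
shift [-50.5  -51.91   3.13] turn 135.1 yaw 72.1 q6 -12.3 t 2.3 F [ 0.4 -0.  -0.6] w 0.0859
(array([ 0.48953256, -0.12822623,  0.05405087]), np.float64(0.0004585227062112225)) (array([0.54344783, 0.05561273, 0.14298395]), np.float64(0.0013785117929217205))
[[0.3147, 0.2621, -0.0028], [0.6058, 0.2956, 0.0007], [0.3966, 0.3234, 0.0039], [0.3582, 0.4145, -0.0009], [0.4957, 0.321, -0.0004], [0.2853, 0.371, 0.0004], [0.5137, 0.4214, -0.001]]
[[0.3152, 0.2628, -0.0002], [0.5012, 0.3146, 0.0034], [0.3901, 0.3295, -0.0001], [0.517, 0.4238, -0.0033], [0.2861, 0.3699, 0.0021], [0.3629, 0.4154, 0.0002], [0.6108, 0.2933, -0.0032]]
```

Emit:
{"fn": "move_arm", "kwargs": {"series": "-50.5 -51.9 3 135 1;-50.5 -51.9 3 135 1;-50.5 -51.9 3 135 1;-50.5 -51.9 3 135 1;-50.5 -51.9 3 135 1;-50.5 -51.9 3 135 1;-50.5 -51.9 3 135 1;-50.5 -51.9 3 135 1", "force": 40}}

```text
time_s: 3.5
position: [0.3912, 0.0734, 0.2109]
tool_rot: [[0.246, 0.969, 0.001], [0.969, -0.246, 0.0], [0.0, 0.001, -1.0]]
ft_force: [1.6, 1.1, -0.1]
grip_width: 0.0857
gripper_force: 0.0
```

```bash
python3 -c "
from h import *
plan([.490,-.1265,.20],-63)"
```

```text
shift [-16.95  14.49   1.1 ] turn 48.8 yaw -14.2 q6 7.7 t 3.5 F [ 1.6  1.1 -0.1] w 0.0857
```

Emit:
{"fn": "move_arm", "kwargs": {"series": "-16 13.5 1 46 1;-16 13.5 1 46 1;-16 13.5 1 46 1;-16 13.5 1 46 1;-16 13.5 1 46 1;-16 13.5 1 46 1;-16 13.5 1 46 1;-16 13.5 1 46 1"}}

```text
time_s: 4.5
position: [0.4832, -0.112, 0.2008]
tool_rot: [[0.864, 0.503, 0.0], [0.503, -0.864, -0.0], [0.0, 0.0, -1.0]]
ft_force: [0.0, -0.4, -0.1]
grip_width: 0.0854
gripper_force: 0.0
```

```bash
python3 -c "
from h import *
plan([.490,-.1265,.079],-63)"
```

```text
shift [-0.15  1.59 12.18] turn 3.2 yaw -59.8 q6 33.1 t 4.5 F [ 0.  -0.4 -0.1] w 0.0854
```

Emit:
{"fn": "move_arm", "kwargs": {"series": "-0.1 1.6 5 3 1;-0.1 1.6 9 3 1;-0.1 1.6 12.2 3 1;-0.1 1.6 12.2 3 1;-0.1 1.6 12.2 3 -1;-0.1 1.6 12.2 3 -1;-0.1 1.6 12.2 3 -1;-0.1 1.6 12.2 3 -1"}}

```text
time_s: 5.5
position: [0.4906, -0.1267, 0.0791]
tool_rot: [[0.89, 0.456, 0.001], [0.456, -0.89, -0.0], [0.001, 0.001, -1.0]]
ft_force: [-1.3, -0.9, 12.7]
grip_width: 0.013
gripper_force: 45.4
```

```bash
python3 -c "
from h import *
plan([.490,-.1265,.079],92);print(observe()['q'],observe()['gripper_force'])"
```

```text
shift [-0.05 -0.05  0.01] turn -154.9 yaw -62.9 q6 35.0 t 5.5 F [-1.3 -0.9 12.7] w 0.013
[-2.78879856e+01  2.73458051e+01  9.40179796e+01 -5.33908193e-04
  5.85802343e+01  3.49726110e+01] 45.430657267570496
```

Emit:
{"fn": "move_arm", "kwargs": {"series": "0 0 -0.1 -10 -1;0 0 -0.1 -20 -1;0 0 -0.1 -30 -1;0 0 -0.1 -40 -1;0 0 -0.1 -50 -1;0 0 -0.1 -60 -1;0 0 -0.1 -70 -1;0 0 -0.1 -80 -1"}}

```text
time_s: 6.5
position: [0.4883, -0.1257, 0.0792]
tool_rot: [[-0.3, 0.954, -0.005], [0.954, 0.3, 0.002], [0.004, -0.005, -1.0]]
ft_force: [-10.1, 2.0, 3.8]
grip_width: 0.013
gripper_force: 43.8
```

```bash
python3 -c "
from h import *
plan([.490,-.1265,.079],92);print(observe()['wrist_torque'],observe()['gripper_force'])"
```

```text
shift [-0.13  0.14  0.02] turn -74.5 yaw 17.5 q6 -45.3 t 6.5 F [-10.1   2.    3.8] w 0.013
[ 0.16698539  1.51855819 -0.0452908 ] 43.791550397872925
```

Emit:
{"fn": "move_arm", "kwargs": {"series": "0.05 -0.15 0 -10 -1;0.05 -0.15 0 -20 -1;0.05 -0.15 0 -30 -1;0.05 -0.15 0 -40 -1;0.05 -0.15 0 -50 -1;0.05 -0.15 0 -60 -1;0.05 -0.15 0 -70 -1;0.05 -0.15 0 -76 -1"}}

```text
time_s: 7.5
position: [0.487, -0.1275, 0.0793]
tool_rot: [[-0.998, -0.058, -0.004], [-0.058, 0.998, -0.001], [0.005, -0.001, -1.0]]
ft_force: [-10.6, -7.7, 0.3]
grip_width: 0.0133
gripper_force: 52.7
```

```bash
python3 -c "
from h import *
plan([.490,-.1265,.079],92);print(observe()['wrist_torque'],observe()['gripper_force'])"
```

```text
shift [-0.3   0.08  0.03] turn 1.3 yaw 93.3 q6 -121.3 t 7.5 F [-10.6  -7.7   0.3] w 0.0133
[-1.42446498  1.75660003 -1.16832987] 52.69589066505432
```

Emit:
{"fn": "move_arm", "kwargs": {"series": "0 0 0 -75.5 1;0 0 0 0 1;0 0 0 0 1;0 0 -6 0 1;0 0 -12 0 1;0 0 -16 0 1;0 0 -16 0 1;0 0 -16 0 1"}}

```text
time_s: 8.5
position: [0.4884, -0.1263, 0.2387]
tool_rot: [[-0.998, -0.057, -0.001], [-0.057, 0.998, 0.001], [0.001, 0.001, -1.0]]
ft_force: [-0.1, -0.2, -0.4]
grip_width: 0.0849
gripper_force: 0.0
```

```bash
python3 -c "
from h import *
plan([.5435,.0555,.24],0)"
```

```text
shift [-6.53 17.84 -0.12] turn 93.2 yaw 93.2 q6 -121.2 t 8.5 F [-0.1 -0.2 -0.4] w 0.0849
```

I made a slip: that first row carried a stray turn toward the stop, so I'll check the dial after moving off.

Emit:
{"fn": "move_arm", "kwargs": {"series": "-6.5 17.8 0 93 1;-6.5 17.8 0 93 1;-6.5 17.8 0 93 1;-6.5 17.8 0 93 1;-6.5 17.8 0 93 1;-6.5 17.8 0 93 1;-6.5 17.8 0 93 1;-6.5 17.8 0 93 1"}}

```text
time_s: 9.5
position: [0.5435, 0.0548, 0.2378]
tool_rot: [[-0.185, 0.983, -0.004], [0.983, 0.185, 0.0], [0.001, -0.003, -1.0]]
ft_force: [0.2, -1.2, -0.1]
grip_width: 0.0851
gripper_force: 0.0
```

```bash
python3 - <<'E'
from h import *
T=optics.get_image('top');S=optics.get_image('scene')
c=np.array([.488,-.1263,.104]);rows=[]
for im,(x0,y0,w) in((T,(310,198,50)),(S,(222,150,45))):
    r=[]
    for th in(None,0,12):
        b=cv2.resize(im['pixels'][y0:y0+w,x0:x0+w],(260,260),interpolation=cv2.INTER_CUBIC)
        if th is not None:
            a=np.radians(180-th+2);e=np.array([np.cos(a),np.sin(a),0]);f=np.array([-e[1],e[0],0])
            P=proj(im,[c+e*.021+f*.007,c+e*.021-f*.007,c-e*.021-f*.007,c-e*.021+f*.007])
            cv2.polylines(b,[np.int32((P-[x0,y0]+.5)*260/w)],True,(0,255,0),1)
        r.append(b)
    rows.append(np.hstack(r))
cv2.imwrite('pics/dial1.png',np.vstack(rows))
plan([.5435,.0555,.24],0)
print([np.round(d['point'],4).tolist() for c in('top','scene') for d in spotter.mark_of('lid',c)[:1]])
E
```

```text
shift [ 0.07  0.01 -0.2 ] turn 10.9 yaw 10.9 q6 -17.6 t 9.6 F [-0.6 -0.3 -0.5] w 0.0853
[[0.5433, 0.0563, 0.1112], [0.5479, -0.0062, -0.0036]]
```

View pics/dial1.png

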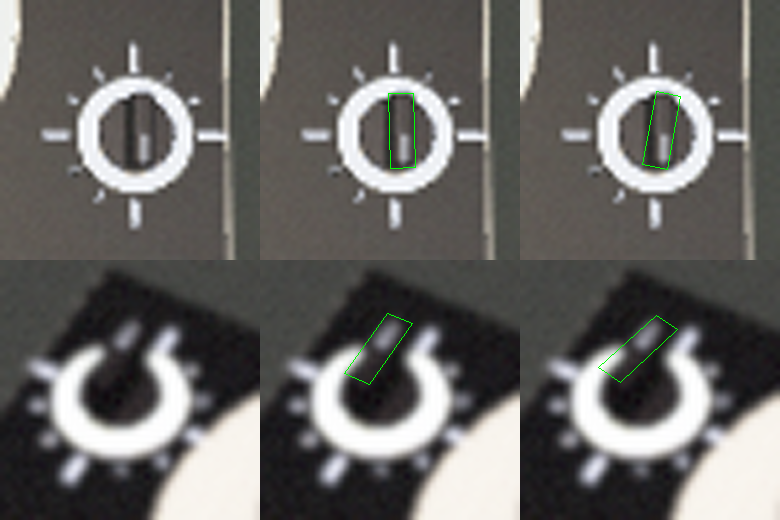

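The white line sits at crop (143,148), pointing to the front: the dial is at off. Now the lid.

Emit:
{"fn": "move_arm", "kwargs": {"series": "0.1 0 5 0 1;0.1 0 8 0 1;0.1 0 10.3 0 1;0.1 0 10.3 0 1;0.1 0 10.3 0 -1;0.1 0 10.3 0 -1;0.1 0 10.3 0 -1;0.1 0 10.3 0 -1", "force": 70}}

```text
time_s: 10.7
position: [0.5442, 0.0557, 0.1376]
tool_rot: [[-0.19, 0.982, 0.002], [0.982, 0.19, -0.0], [-0.0, 0.002, -1.0]]
ft_force: [-0.3, 0.1, 6.3]
grip_width: 0.0261
gripper_force: 68.8
```

```bash
python3 -c "
from h import *
plan([.5435,.0555,.135])"
```

```text
shift [-0.01 -0.08  0.25] turn 0 yaw 10.9 q6 -17.5 t 10.7 F [-0.3  0.1  6.3] w 0.0261
```

Emit:
{"fn": "move_arm", "kwargs": {"series": "0 0 -1 0 -1;0 0 -2.5 0 -1;0 0 -5 0 -1;0 0 -7 0 -1;0 0 -7 0 -1"}}

```text
time_s: 11.32
position: [0.5444, 0.0557, 0.2083]
tool_rot: [[-0.189, 0.982, 0.003], [0.982, 0.189, -0.0], [-0.001, 0.003, -1.0]]
ft_force: [-0.1, 0.4, -3.9]
grip_width: 0.0259
gripper_force: 69.3
```

```bash
python3 -c "
from h import *
plan([.45,-.32,.21])"
```

```text
shift [-35.1  -16.38  -0.18] turn 0 yaw 10.9 q6 -17.5 t 11.325 F [-0.1  0.4 -3.9] w 0.0259
```

Emit:
{"fn": "move_arm", "kwargs": {"series": "-3 -1.4 0 0 -1;-9 -4.2 0 0 -1;-15 -7 0 0 -1;-21 -9.8 0 0 -1;-27 -12.6 0 0 -1;-32 -15 0 0 -1;-35 -16.4 0 0 -1;-35 -16.4 0 0 -1"}}

```text
time_s: 12.32
position: [0.4479, -0.3213, 0.2054]
tool_rot: [[-0.186, 0.983, -0.001], [0.983, 0.186, 0.001], [0.001, -0.001, -1.0]]
ft_force: [-0.0, 0.9, -3.8]
grip_width: 0.0259
gripper_force: 69.4
```

```bash
python3 -c "
from h import *
plan([.45,-.32,.023])"
```

```text
shift [ 0.07  0.26 18.24] turn 0 yaw 10.7 q6 -58.6 t 12.325 F [-0.   0.9 -3.8] w 0.0259
```

Emit:
{"fn": "move_arm", "kwargs": {"series": "0 0 4 0 -1;0 0 8 0 -1;0 0 12 0 -1;0 0 15 0 -1;0 0 17 0 -1;0 0 17.6 0 -1;0 0 17.8 0 -1;0 0 17.8 0 -1"}}

```text
time_s: 13.32
position: [0.4494, -0.3191, 0.0293]
tool_rot: [[-0.19, 0.982, 0.001], [0.982, 0.19, -0.001], [-0.001, 0.001, -1.0]]
ft_force: [-0.2, 0.4, -4.7]
grip_width: 0.0262
gripper_force: 69.7
```

Emit:
{"fn": "move_arm", "kwargs": {"series": "0 0 0.3 0 -1;0 0 0.5 0 -1;0 0 0.65 0 -1;0 0 0.75 0 -1;0 0 0.75 0 -1"}}

```text
time_s: 13.95
position: [0.449, -0.3191, 0.0216]
tool_rot: [[-0.189, 0.982, 0.0], [0.982, 0.189, -0.0], [-0.0, 0.0, -1.0]]
ft_force: [-2.1, 1.0, 1.8]
grip_width: 0.0258
gripper_force: 70.4
```

Emit:
{"fn": "move_arm", "kwargs": {"series": "0 0 0 0 1;0 0 0 0 1;0 0 0 0 1;0 0 -5 0 1;0 0 -10 0 1;0 0 -16 0 1;0 0 -20 0 1;0 0 -20 0 1"}}

```text
time_s: 14.95
position: [0.4498, -0.3197, 0.2242]
tool_rot: [[-0.189, 0.982, 0.004], [0.982, 0.189, -0.005], [-0.006, 0.003, -1.0]]
ft_force: [-0.4, -0.1, -0.6]
grip_width: 0.0858
gripper_force: 0.0
```

```bash
cat >> h.py <<'E'
def tins():
    "white tin top centres from bright/grey pixels in both cams, at z=.05"
    for c in('scene','top'):
        im=optics.get_image(c)
        for d in sorted(spotter.mark_of('tin1',c),key=lambda d:d['point'][0]):
            p=np.array(d['point']);uv=proj(im,p+[0,0,.05])[0].astype(int)
            if not(0<=uv[0]<560 and 0<=uv[1]<420):continue
            b=im['pixels'][uv[1],uv[0]].astype(int)
            if b[2]-b[0]<60: print(c,'tin',p.round(4),round(d['score'],2),b)
E
python3 - <<'E'
from h import *
tins()
S=save('scene','lidoff');T=optics.get_image('top')
for c in('scene','top'):print([np.round(d['point'],4).tolist() for d in spotter.mark_of('lid',c)[:2]],[(np.round(d['point'],4).tolist(),d['score']) for d in spotter.mark_of('pot_rim',c)[:2]],[(np.round(d['point'],4).tolist(),d['score']) for d in spotter.mark_of('pot_floor',c)[:2]])
plan([.498,.3165,.23],45)
E
```

```text
scene tin [0.3948 0.3216 0.0009] 0.64 [232 240 245]
scene tin [4.930e-01 3.193e-01 4.000e-04] 0.78 [231 239 243]
scene tin [ 0.5152  0.4232 -0.0008] 0.65 [233 240 245]
scene tin [0.5486 0.0586 0.1215] 0.5 [236 243 247]
scene tin [0.6066 0.298  0.0015] 0.6 [234 242 246]
top tin [0.39   0.3283 0.0015] 0.49 [223 234 232]
top tin [ 0.4876 -0.1256  0.0901] 0.68 [79 79 83]
top tin [0.5004 0.3146 0.0033] 0.61 [223 233 232]
top tin [ 0.5164  0.4256 -0.0049] 0.68 [218 229 232]
top tin [ 0.6085  0.2962 -0.002 ] 0.71 [222 232 232]
top tin [ 0.7013 -0.3592 -0.0013] 0.61 [208 220 226]
[[0.4513, -0.3159, -0.0029], [0.5498, 0.058, 0.1225]] [([0.5499, 0.0574, 0.1216], 0.91)] [([0.5448, 0.055, 0.0619], 0.82)]
[] [([0.5452, 0.057, 0.1274], 0.58)] [([0.5461, 0.0574, 0.0626], 0.58)]
shift [61.48 16.84 -0.89] turn -34.1 yaw 10.9 q6 -58.6 t 15.55 F [-0.2 -0.   0.5] w 0.0857
```

View pics/lidoff.png

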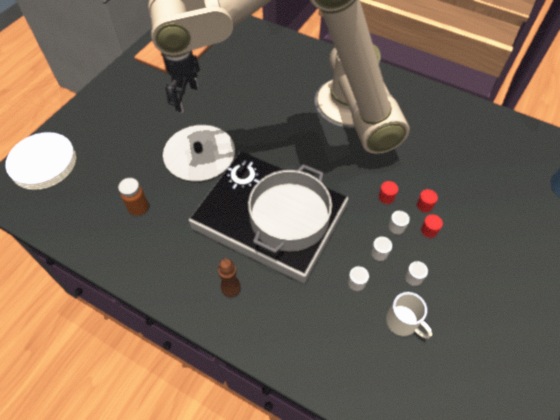

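Picture: the lid lies knob-up on the worktop at (198,150), clear of the hob, and the pot is empty at (290,208). The four white tins are unmoved. Moving to the first tin (B).

Emit:
{"fn": "move_arm", "kwargs": {"series": "61.5 16.8 -0.9 -34 1;61.5 16.8 -0.9 -34 1;61.5 16.8 -0.9 -34 1;61.5 16.8 -0.9 -34 1;61.5 16.8 -0.9 -34 1;61.5 16.8 -0.9 -34 1;61.5 16.8 -0.9 -34 1;61.5 16.8 -0.9 -34 1"}}

```text
time_s: 16.55
position: [0.487, 0.1816, 0.2284]
tool_rot: [[-0.706, 0.708, 0.001], [0.708, 0.706, -0.0], [-0.0, 0.0, -1.0]]
ft_force: [1.0, 0.0, 0.2]
grip_width: 0.0855
gripper_force: 0.0
```

```bash
python3 -c "
from h import *
plan([.497,.317,.15],45)"
```

```text
shift [ 8.89 10.27  7.84] turn -0.1 yaw 44.9 q6 -37.5 t 16.55 F [1.  0.  0.2] w 0.0855
```

Emit:
{"fn": "move_arm", "kwargs": {"series": "8.5 9.5 7 0 1;8.5 9.5 7 0 1;8.5 9.5 7 0 1;8.5 9.5 7 0 1;8.5 9.5 7 0 1"}}

```text
time_s: 17.18
position: [0.495, 0.3056, 0.1592]
tool_rot: [[-0.705, 0.709, 0.002], [0.709, 0.705, 0.0], [-0.001, 0.001, -1.0]]
ft_force: [-0.0, 0.0, 0.2]
grip_width: 0.0854
gripper_force: 0.0
```

```bash
python3 -c "
from h import *
plan([.497,.317,.012],45)"
```

```text
shift [ 0.68  0.93 14.72] turn -0.2 yaw 44.8 q6 -24.8 t 17.175 F [-0.   0.   0.2] w 0.0854
```

Emit:
{"fn": "move_arm", "kwargs": {"series": "0.7 0.9 5 0 1;0.7 0.9 10 0 1;0.7 0.9 14.7 0 1;0.7 0.9 14.7 0 1;0.7 0.9 14.7 0 0.2;0.7 0.9 14.7 0 -0.5;0.7 0.9 14.7 0 -0.5;0.7 0.9 14.7 0 -0.5", "force": 40}}

```text
time_s: 18.18
position: [0.4968, 0.3182, 0.0136]
tool_rot: [[-0.706, 0.708, 0.004], [0.708, 0.706, 0.001], [-0.002, 0.003, -1.0]]
ft_force: [-1.0, -2.3, 8.1]
grip_width: 0.0469
gripper_force: 40.2
```

Emit:
{"fn": "move_arm", "kwargs": {"series": "0 0 -5 0 -0.5;0 0 -10 0 -0.5;0 0 -16 0 -0.5;0 0 -19 0 -0.5;0 0 -19 0 -0.5"}}

```text
time_s: 18.8
position: [0.4965, 0.3184, 0.2045]
tool_rot: [[-0.706, 0.708, 0.006], [0.708, 0.706, 0.002], [-0.003, 0.006, -1.0]]
ft_force: [0.6, -0.3, -2.2]
grip_width: 0.0472
gripper_force: 41.8
```

```bash
python3 -c "
from h import *
plan([.545-.034,.0565-.034,.20],45)"
```

```text
shift [-21.97 -19.86   0.39] turn -0.1 yaw 44.9 q6 -23.7 t 18.8 F [ 0.6 -0.3 -2.2] w 0.0472
```

Emit:
{"fn": "move_arm", "kwargs": {"series": "-4 -3.6 0 0 -0.5;-8 -7.2 0 0 -0.5;-12 -10.8 0 0 -0.5;-16 -14.5 0 0 -0.5;-20 -18 0 0 -0.5;-22 -19.8 0 0 -0.5;-22 -19.8 0 0 -0.5;-22 -19.8 0 0 -0.5"}}

```text
time_s: 19.8
position: [0.5105, 0.0232, 0.2006]
tool_rot: [[-0.706, 0.708, -0.001], [0.708, 0.706, 0.001], [0.001, -0.0, -1.0]]
ft_force: [0.7, 0.5, -1.9]
grip_width: 0.0472
gripper_force: 41.9
```

```bash
python3 -c "
from h import *
plan([.545-.034,.0565-.034,.0786],45)"
```

```text
shift [-0.1 -0.  12.2] turn -0.1 yaw 44.9 q6 -55.6 t 19.8 F [ 0.7  0.5 -1.9] w 0.0472
```

Emit:
{"fn": "move_arm", "kwargs": {"series": "-0.1 0 4 0 -0.5;-0.1 0 7 0 -0.5;-0.1 0 10 0 -0.5;-0.1 0 11.5 0 -0.5;-0.1 0 12 0 -0.5;-0.1 0 12.1 0 -0.5;-0.1 0 12.2 0 -0.5;-0.1 0 12.2 0 -0.5"}}

```text
time_s: 20.8
position: [0.5118, 0.0218, 0.0796]
tool_rot: [[-0.706, 0.708, 0.001], [0.708, 0.706, -0.0], [-0.001, 0.0, -1.0]]
ft_force: [0.0, 0.2, -0.6]
grip_width: 0.0471
gripper_force: 41.9
```

Emit:
{"fn": "move_arm", "kwargs": {"series": "0 0 0.1 0 -0.5;0 0 0.2 0 -0.5;0 0 0.2 0 -0.5"}}

```text
time_s: 21.18
position: [0.5117, 0.0217, 0.0776]
tool_rot: [[-0.706, 0.708, 0.001], [0.708, 0.706, -0.0], [-0.0, 0.0, -1.0]]
ft_force: [-1.8, -0.3, 3.6]
grip_width: 0.047
gripper_force: 42.6
```

Emit:
{"fn": "move_arm", "kwargs": {"series": "0 0 0 0 0.4;0 0 0 0 0.4;0 0 0 0 0.4;0 0 -4 0 0.4;0 0 -8 0 0.4;0 0 -13 0 1;0 0 -13 0 1"}}

```text
time_s: 22.05
position: [0.513, 0.0216, 0.2106]
tool_rot: [[-0.706, 0.708, 0.007], [0.708, 0.706, -0.001], [-0.006, 0.004, -1.0]]
ft_force: [-0.3, 0.1, 0.3]
grip_width: 0.0854
gripper_force: 0.0
```

```bash
python3 - <<'E'
from h import *
tins()
plan([.608,.297,.15],45)
E
```

```text
scene tin [ 0.3957  0.3244 -0.0008] 0.85 [231 238 243]
scene tin [0.5141 0.0255 0.0633] 0.76 [132 138 146]
scene tin [ 5.149e-01  4.227e-01 -5.000e-04] 0.76 [228 236 242]
scene tin [0.6074 0.2935 0.0008] 0.79 [232 239 244]
top tin [0.3918 0.3275 0.0004] 0.66 [227 236 234]
top tin [0.5155 0.0216 0.0656] 0.58 [107 128 142]
top tin [ 0.5177  0.4244 -0.0054] 0.55 [217 229 233]
top tin [ 0.6103  0.2941 -0.0014] 0.74 [222 233 235]
shift [12.63 26.3   5.59] turn -0.1 yaw 44.9 q6 -55.7 t 22.25 F [ 0.5  0.3 -1. ] w 0.0852
```

Emit:
{"fn": "move_arm", "kwargs": {"series": "12.7 26.2 0 0 1;12.7 26.2 0 0 1;12.7 26.2 0 0 1;12.7 26.2 0 0 1;12.7 26.2 0 0 1;12.7 26.2 5 0 1;12.7 26.2 5.5 0 1;12.7 26.2 5.5 0 1"}}

```text
time_s: 23.25
position: [0.6077, 0.2962, 0.1526]
tool_rot: [[-0.706, 0.709, -0.0], [0.709, 0.706, -0.0], [0.0, -0.0, -1.0]]
ft_force: [0.9, -0.2, 0.5]
grip_width: 0.0852
gripper_force: 0.0
```

```bash
python3 -c "
from h import *
plan([.609,.295,.012],45)"
```

```text
shift [-1.800e-01  1.000e-02  1.406e+01] turn -0.1 yaw 44.9 q6 -28.9 t 23.25 F [ 0.9 -0.2  0.5] w 0.0852
```

Emit:
{"fn": "move_arm", "kwargs": {"series": "-0.1 0 5 0 1;-0.1 0 10 0 1;-0.1 0 13.9 0 1;-0.1 0 13.9 0 1;-0.1 0 13.9 0 0.2;-0.1 0 13.9 0 -0.5;-0.1 0 13.9 0 -0.5;-0.1 0 13.9 0 -0.5"}}

```text
time_s: 24.25
position: [0.6093, 0.2962, 0.0158]
tool_rot: [[-0.706, 0.708, 0.004], [0.708, 0.706, 0.001], [-0.002, 0.003, -1.0]]
ft_force: [-1.2, -0.1, 5.8]
grip_width: 0.0471
gripper_force: 40.3
```

Emit:
{"fn": "move_arm", "kwargs": {"series": "0 0 -5 0 -0.5;0 0 -10 0 -0.5;0 0 -16 0 -0.5;0 0 -19 0 -0.5;0 0 -19 0 -0.5"}}

```text
time_s: 24.88
position: [0.6088, 0.2962, 0.2068]
tool_rot: [[-0.706, 0.708, 0.006], [0.708, 0.706, 0.002], [-0.003, 0.006, -1.0]]
ft_force: [0.8, -0.3, -2.2]
grip_width: 0.0471
gripper_force: 42.0
```

```bash
python3 -c "
from h import *
plan([.545+.034,.0565+.034,.20],45)"
```

```text
shift [-12.46 -16.64   0.62] turn -0.1 yaw 44.9 q6 -29.0 t 24.875 F [ 0.8 -0.3 -2.2] w 0.0471
```

Emit:
{"fn": "move_arm", "kwargs": {"series": "-3 -4 0 0 -0.5;-6 -8 0 0 -0.5;-9 -12 0 0 -0.5;-12 -16 0 0 -0.5;-12.5 -16.7 0 0 -0.5;-12.5 -16.7 0 0 -0.5;-12.5 -16.7 4 0 -0.5;-12.5 -16.7 4 0 -0.5"}}

```text
time_s: 25.88
position: [0.5767, 0.0909, 0.1605]
tool_rot: [[-0.707, 0.707, -0.006], [0.707, 0.707, 0.001], [0.005, -0.004, -1.0]]
ft_force: [-0.1, -0.3, -2.3]
grip_width: 0.0471
gripper_force: 42.1
```

```bash
python3 -c "
from h import *
plan([.545+.034,.0565+.034,.0805],45)"
```

```text
shift [-0.23  0.17  8.  ] turn 0.0 yaw 45.0 q6 -47.7 t 25.875 F [-0.1 -0.3 -2.3] w 0.0471
```

Emit:
{"fn": "move_arm", "kwargs": {"series": "0 0 3 0 -0.5;0 0 6 0 -0.5;0 0 7.5 0 -0.5;0 0 7.7 0 -0.5;0 0 7.7 0 -0.5"}}

```text
time_s: 26.5
position: [0.5789, 0.0897, 0.0873]
tool_rot: [[-0.706, 0.708, 0.002], [0.708, 0.706, -0.0], [-0.001, 0.001, -1.0]]
ft_force: [0.0, -1.3, -0.4]
grip_width: 0.0467
gripper_force: 42.1
```

Emit:
{"fn": "move_arm", "kwargs": {"series": "0 0 0.3 0 -0.5;0 0 0.5 0 -0.5;0 0 0.7 0 -0.5;0 0 0.7 0 -0.5"}}

```text
time_s: 27.0
position: [0.5783, 0.0895, 0.0798]
tool_rot: [[-0.706, 0.708, 0.001], [0.708, 0.706, -0.0], [-0.0, 0.0, -1.0]]
ft_force: [-2.5, -1.8, 5.1]
grip_width: 0.0471
gripper_force: 42.7
```

Emit:
{"fn": "move_arm", "kwargs": {"series": "0 0 0 0 0.4;0 0 0 0 0.4;0 0 0 0 0.4;0 0 -4 0 0.4;0 0 -8 0 0.4;0 0 -13 0 1;0 0 -13 0 1"}}

```text
time_s: 27.88
position: [0.5796, 0.0895, 0.2131]
tool_rot: [[-0.706, 0.708, 0.008], [0.708, 0.706, -0.0], [-0.006, 0.005, -1.0]]
ft_force: [-0.1, 0.3, -1.2]
grip_width: 0.0857
gripper_force: 0.0
```

```bash
python3 - <<'E'
from h import *
tins()
plan([.516,.424,.15],45)
E
```

```text
scene tin [0.3981 0.3257 0.0025] 0.56 [230 237 242]
scene tin [0.5127 0.0215 0.0615] 0.85 [230 238 242]
scene tin [ 0.5165  0.4242 -0.0011] 0.73 [229 237 242]
scene tin [0.5515 0.0565 0.1226] 0.57 [169 179 186]
scene tin [0.5751 0.0875 0.0636] 0.58 [131 140 144]
scene tin [7.808e-01 1.200e-02 1.000e-04] 0.29 [38 51 84]
top tin [ 3.914e-01  3.269e-01 -2.000e-04] 0.68 [226 235 232]
top tin [0.5157 0.0216 0.0645] 0.56 [233 237 235]
top tin [ 0.5177  0.426  -0.0044] 0.55 [217 227 232]
top tin [0.5817 0.0913 0.0605] 0.63 [57 60 68]
shift [28.03 19.26  5.8 ] turn -0.1 yaw 44.9 q6 -47.7 t 28.075 F [-0.3 -0.1 -0.7] w 0.0853
```

Emit:
{"fn": "move_arm", "kwargs": {"series": "28.2 19.3 0 90 1;28.2 19.3 0 90 1;28.2 19.3 0 90 1;28.2 19.3 0 90 1;28.2 19.3 0 90 1;28.2 19.3 0 90 1;28.2 19.3 0 90 1;28.2 19.3 5 90 1"}}

```text
time_s: 29.08
position: [0.5166, 0.4269, 0.1604]
tool_rot: [[0.618, 0.786, 0.005], [0.786, -0.618, 0.003], [0.005, 0.002, -1.0]]
ft_force: [0.3, 0.4, -0.6]
grip_width: 0.0852
gripper_force: 0.0
```

Emit:
{"fn": "move_arm", "kwargs": {"series": "0 0 0 10 1;0 0 0 10 1"}}

```text
time_s: 29.32
position: [0.5155, 0.4254, 0.1577]
tool_rot: [[0.741, 0.671, -0.002], [0.671, -0.741, -0.001], [-0.003, -0.001, -1.0]]
ft_force: [0.4, 0.3, 0.6]
grip_width: 0.0855
gripper_force: 0.0
```

```bash
python3 -c "
from h import *
plan([.517,.425,.012],-45)"
```

```text
shift [ 0.13  0.14 14.57] turn -2.8 yaw -47.8 q6 77.2 t 29.325 F [0.4 0.3 0.6] w 0.0855
```

Emit:
{"fn": "move_arm", "kwargs": {"series": "0.1 0 5 -3 1;0.1 0 10 -3 1;0.1 0 14.4 -3 1;0.1 0 14.4 -3 1;0.1 0 14.4 -3 0.2;0.1 0 14.4 -3 -0.5;0.1 0 14.4 -3 -0.5;0.1 0 14.4 -3 -0.5"}}

```text
time_s: 30.32
position: [0.5176, 0.4267, 0.0177]
tool_rot: [[0.706, 0.709, 0.004], [0.709, -0.706, 0.002], [0.004, 0.001, -1.0]]
ft_force: [0.7, -0.6, 8.7]
grip_width: 0.047
gripper_force: 41.2
```

Emit:
{"fn": "move_arm", "kwargs": {"series": "0 0 -5 0 -0.5;0 0 -10 0 -0.5;0 0 -16 0 -0.5;0 0 -19 0 -0.5;0 0 -19 0 -0.5"}}

```text
time_s: 30.95
position: [0.517, 0.4266, 0.2085]
tool_rot: [[0.706, 0.709, 0.005], [0.708, -0.706, 0.003], [0.006, 0.002, -1.0]]
ft_force: [0.4, 0.2, -2.0]
grip_width: 0.0472
gripper_force: 41.8
```

```bash
python3 -c "
from h import *
plan([.545-.034,.0565+.034,.20],-45)"
```

```text
shift [-24.24  23.29   0.74] turn 0.1 yaw -44.9 q6 74.3 t 30.95 F [ 0.4  0.2 -2. ] w 0.0472
```

Emit:
{"fn": "move_arm", "kwargs": {"series": "-4 3.8 0 0 -0.5;-8 7.7 0 0 -0.5;-12.5 12 0 0 -0.5;-17 16.3 0 0 -0.5;-21.5 20.6 0 0 -0.5;-24.2 23.3 0 0 -0.5;-24.2 23.3 0 0 -0.5;-24.2 23.3 0 0 -0.5"}}

```text
time_s: 31.95
position: [0.5102, 0.0907, 0.2044]
tool_rot: [[0.706, 0.708, -0.002], [0.708, -0.706, 0.0], [-0.001, -0.001, -1.0]]
ft_force: [-0.3, -0.4, -2.0]
grip_width: 0.0469
gripper_force: 41.8
```

```bash
python3 -c "
from h import *
plan([.545-.034,.0565+.034,.082],-45)"
```

```text
shift [ 0.05  0.09 12.24] turn 0.1 yaw -44.9 q6 41.9 t 31.95 F [-0.3 -0.4 -2. ] w 0.0469
```

Emit:
{"fn": "move_arm", "kwargs": {"series": "0 0 4 0 -0.5;0 0 7 0 -0.5;0 0 10 0 -0.5;0 0 11.5 0 -0.5;0 0 12 0 -0.5;0 0 12.2 0 -0.5;0 0 12.3 0 -0.5;0 0 12.3 0 -0.5"}}

```text
time_s: 32.95
position: [0.5108, 0.0904, 0.0826]
tool_rot: [[0.706, 0.708, 0.001], [0.708, -0.706, -0.0], [0.001, 0.001, -1.0]]
ft_force: [0.2, 0.8, -1.5]
grip_width: 0.0469
gripper_force: 41.8
```

Emit:
{"fn": "move_arm", "kwargs": {"series": "0 0 0.1 0 -0.5;0 0 0.15 0 -0.5;0 0 0.15 0 0.4;0 0 0.15 0 0.4;0 0 0.15 0 0.4;0 0 -4 0 0.4;0 0 -8 0 0.4;0 0 -13 0 1"}}

```text
time_s: 33.95
position: [0.5102, 0.0903, 0.213]
tool_rot: [[0.706, 0.708, -0.002], [0.708, -0.706, 0.0], [-0.001, -0.001, -1.0]]
ft_force: [0.9, 0.4, -0.2]
grip_width: 0.0759
gripper_force: 0.0
```

```bash
python3 - <<'E'
from h import *
tins()
plan([.394,.327,.20],-45)
E
```

```text
scene tin [0.3975 0.3202 0.0022] 0.8 [231 239 243]
scene tin [0.5056 0.0844 0.0645] 0.65 [132 138 144]
scene tin [0.5103 0.0216 0.0639] 0.61 [228 235 241]
scene tin [0.5765 0.0899 0.0651] 0.61 [222 229 235]
top tin [ 0.3906  0.327  -0.0019] 0.8 [226 235 233]
top tin [0.5091 0.0902 0.0625] 0.55 [ 81  98 106]
top tin [0.5191 0.0222 0.0681] 0.63 [232 237 235]
top tin [ 0.5444 -0.0024 -0.002 ] 0.43 [232 237 235]
shift [  8.52 -24.98   1.24] turn 0.1 yaw -44.9 q6 41.8 t 34.15 F [-0.1 -0.5 -1.5] w 0.0855
```

Emit:
{"fn": "move_arm", "kwargs": {"series": "8.5 -24.9 0 0 1;8.5 -24.9 0 0 1;8.5 -24.9 0 0 1;8.5 -24.9 0 0 1;8.5 -24.9 0 0 1;8.5 -24.9 5 0 1;8.5 -24.9 5 0 1;8.5 -24.9 5 0 1"}}

```text
time_s: 35.15
position: [0.3951, 0.3259, 0.163]
tool_rot: [[0.707, 0.707, 0.0], [0.707, -0.707, 0.0], [0.0, 0.0, -1.0]]
ft_force: [-0.0, 0.3, -0.6]
grip_width: 0.0853
gripper_force: 0.0
```

```bash
python3 -c "
from h import *
plan([.394,.326,.012],-45)"
```

```text
shift [-0.08 -0.09 15.1 ] turn 0.0 yaw -45.0 q6 71.2 t 35.15 F [-0.   0.3 -0.6] w 0.0853
```

Emit:
{"fn": "move_arm", "kwargs": {"series": "0 0 5 0 1;0 0 10 0 1;0 0 15 0 1;0 0 15 0 1;0 0 15 0 0.2;0 0 15 0 -0.5;0 0 15 0 -0.5;0 0 15 0 -0.5"}}

```text
time_s: 36.15
position: [0.3955, 0.3268, 0.0145]
tool_rot: [[0.706, 0.708, 0.004], [0.708, -0.706, 0.002], [0.004, 0.001, -1.0]]
ft_force: [-0.4, -0.7, 9.2]
grip_width: 0.047
gripper_force: 39.9
```

Emit:
{"fn": "move_arm", "kwargs": {"series": "0 0 -5 0 -0.5;0 0 -10 0 -0.5;0 0 -16 0 -0.5;0 0 -19 0 -0.5;0 0 -19 0 -0.5"}}

```text
time_s: 36.78
position: [0.3949, 0.3266, 0.2051]
tool_rot: [[0.706, 0.708, 0.006], [0.708, -0.706, 0.003], [0.006, 0.002, -1.0]]
ft_force: [0.1, 0.1, -0.9]
grip_width: 0.0471
gripper_force: 42.2
```

```bash
python3 -c "
from h import *
plan([.545+.034,.0565-.034,.20],-45)"
```

```text
shift [-8.55 34.51  0.53] turn 0.1 yaw -44.9 q6 71.2 t 36.775 F [ 0.1  0.1 -0.9] w 0.0471
```

Emit:
{"fn": "move_arm", "kwargs": {"series": "-1.3 5 0 0 -0.5;-2.6 10.3 0 0 -0.5;-3.9 15.6 0 0 -0.5;-5.2 21 0 0 -0.5;-6.5 26.3 0 0 -0.5;-7.8 31.5 0 0 -0.5;-8.6 34.5 0 0 -0.5;-8.6 34.5 0 0 -0.5"}}

```text
time_s: 37.78
position: [0.578, 0.02, 0.2004]
tool_rot: [[0.708, 0.706, -0.003], [0.706, -0.708, 0.0], [-0.002, -0.002, -1.0]]
ft_force: [-0.0, 0.8, -2.1]
grip_width: 0.0471
gripper_force: 42.4
```

```bash
python3 -c "
from h import *
plan([.545+.034,.0565-.034,.0785],-45)"
```

```text
shift [ 0.26 -0.08 12.19] turn -0.1 yaw -45.1 q6 35.3 t 37.775 F [-0.   0.8 -2.1] w 0.0471
```

Emit:
{"fn": "move_arm", "kwargs": {"series": "0.1 0 4 0 -0.5;0.1 0 7 0 -0.5;0.1 0 10 0 -0.5;0.1 0 11.5 0 -0.5;0.1 0 12 0 -0.5;0.1 0 12.2 0 -0.5;0.1 0 12.3 0 -0.5;0.1 0 12.3 0 -0.5"}}

```text
time_s: 38.78
position: [0.5789, 0.0225, 0.0797]
tool_rot: [[0.706, 0.708, 0.001], [0.708, -0.706, -0.0], [0.001, 0.001, -1.0]]
ft_force: [-0.5, -0.1, -1.5]
grip_width: 0.047
gripper_force: 42.4
```

Emit:
{"fn": "move_arm", "kwargs": {"series": "0 0 0.1 0 -0.5;0 0 0.2 0 -0.5;0 0 0.2 0 0.4;0 0 0.2 0 0.4;0 0 0.2 0 0.4;0 0 -4 0 0.4;0 0 -8 0 0.4;0 0 -13 0 1"}}

```text
time_s: 39.78
position: [0.5782, 0.0226, 0.2099]
tool_rot: [[0.706, 0.708, -0.002], [0.708, -0.706, 0.0], [-0.001, -0.001, -1.0]]
ft_force: [0.1, -0.4, -0.5]
grip_width: 0.076
gripper_force: 0.0
```

```bash
python3 - <<'E'
from h import *
plan([.449,-.319,.20],0)
E
```

```text
shift [-33.31  14.97   1.  ] turn -44.9 yaw -44.9 q6 35.4 t 39.775 F [ 0.1 -0.4 -0.5] w 0.076
```

Move over toward the lid and look into the pot.

Emit:
{"fn": "move_arm", "kwargs": {"series": "-33.3 15 0 -45 1;-33.3 15 0 -45 1;-33.3 15 0 -45 1;-33.3 15 0 -45 1;-33.3 15 0 -45 1;-33.3 15 0 -45 1;-33.3 15 0 -45 1;-33.3 15 0 -45 1"}}

```text
time_s: 40.78
position: [0.4496, -0.3194, 0.209]
tool_rot: [[-0.0, 1.0, -0.0], [1.0, 0.0, 0.001], [0.001, -0.0, -1.0]]
ft_force: [0.6, 0.7, -0.2]
grip_width: 0.0853
gripper_force: 0.0
```

```bash
python3 - <<'E'
from h import *
tins()
S=optics.get_image('scene');T=optics.get_image('top')
a=cv2.resize(S['pixels'][130:270,160:440],(780,390),interpolation=cv2.INTER_CUBIC)
b=cv2.resize(T['pixels'][150:300,130:430],(400,200),interpolation=cv2.INTER_CUBIC)
o=np.zeros((590,780,3),np.uint8);o[:390]=a;o[390:,:400]=b;cv2.imwrite('pics/pot4.png',o)
print([(np.round(d['point'],4).tolist(),d['score']) for c in('scene','top') for d in spotter.mark_of('lid',c)])
plan([.449,-.319,.2],0)
E
```

```text
scene tin [0.5118 0.0911 0.0633] 0.77 [241 246 249]
scene tin [0.5171 0.024  0.0627] 0.9 [241 247 250]
scene tin [0.5775 0.0897 0.0651] 0.75 [242 246 250]
scene tin [0.5802 0.0188 0.0666] 0.57 [241 247 250]
top tin [0.5085 0.0922 0.0618] 0.72 [233 237 235]
top tin [0.5147 0.0225 0.0678] 0.61 [234 238 236]
top tin [0.5764 0.0246 0.0622] 0.59 [230 238 236]
top tin [0.5836 0.0894 0.0602] 0.71 [230 238 236]
[([0.4474, -0.3163, -0.001], 0.7), ([0.4891, -0.1251, 0.0973], 0.19), ([0.4492, -0.3159, -0.0037], 0.58)]
shift [-0.05 -0.11  0.93] turn 0.2 yaw 0.2 q6 -47.7 t 41.175 F [-0.2  0.4  0.2] w 0.0857
```

View pics/pot4.png

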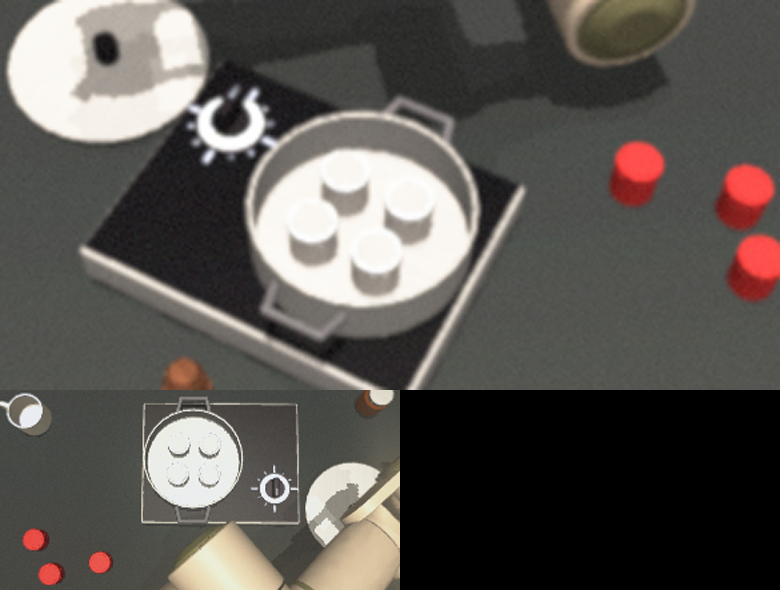

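All four tins stand upright in the pot at crop (345,180), (409,207), (313,230), (377,260), and none are left on the worktop. Now fetch the lid.

Emit:
{"fn": "move_arm", "kwargs": {"series": "0 0 5 0 1;0 0 10 0 1;0 0 15 0 1;0 0 18.5 0 1;0 0 18.5 0 1;0 0 18.5 0 -1;0 0 18.5 0 -1;0 0 18.5 0 -1", "force": 70}}

```text
time_s: 42.18
position: [0.4501, -0.3195, 0.0253]
tool_rot: [[-0.002, 1.0, 0.001], [1.0, 0.002, -0.001], [-0.001, 0.001, -1.0]]
ft_force: [0.1, 0.2, 0.6]
grip_width: 0.0321
gripper_force: 0.0
```

Emit:
{"fn": "move_arm", "kwargs": {"series": "0 0 0 0 -1;0 0 -2 0 -1;0 0 -6 0 -1;0 0 -11 0 -1;0 0 -16 0 -1;0 0 -19 0 -1;0 0 -19 0 -1"}}

```text
time_s: 43.05
position: [0.45, -0.3195, 0.2158]
tool_rot: [[-0.002, 1.0, 0.003], [1.0, 0.002, -0.003], [-0.003, 0.003, -1.0]]
ft_force: [-1.1, 0.2, -5.1]
grip_width: 0.026
gripper_force: 69.8
```

```bash
python3 -c "
from h import *
plan([.5448,.0563,.21])"
```

```text
shift [37.57  9.53  0.49] turn 0 yaw 0.1 q6 -47.8 t 43.05 F [-1.1  0.2 -5.1] w 0.026
```

Emit:
{"fn": "move_arm", "kwargs": {"series": "4 1 0 0 -1;9 2.3 0 0 -1;15 3.8 0 0 -1;21 5.3 0 0 -1;27 6.8 0 0 -1;33 8.4 0 0 -1;37.5 9.5 0 0 -1;37.5 9.5 0 0 -1"}}

```text
time_s: 44.05
position: [0.5435, 0.0589, 0.2117]
tool_rot: [[-0.006, 1.0, -0.004], [1.0, 0.006, 0.001], [0.001, -0.004, -1.0]]
ft_force: [0.2, -1.2, -5.0]
grip_width: 0.0255
gripper_force: 69.7
```

Emit:
{"fn": "move_arm", "kwargs": {"series": "0 0 1 0 -1;0 0 2 0 -1;0 0 2 0 -1"}}

```text
time_s: 44.42
position: [0.5436, 0.0551, 0.1927]
tool_rot: [[0.0, 1.0, -0.003], [1.0, -0.0, 0.0], [0.0, -0.003, -1.0]]
ft_force: [-0.6, 0.3, -3.4]
grip_width: 0.0257
gripper_force: 69.7
```

```bash
python3 - <<'E'
from h import *
plan([.545,.0556,.142])
for c in('scene','top'):
    print([(np.round(d['point'],4).tolist(),round(d['score'],2)) for d in spotter.mark_of('lid',c)[:2]],[(np.round(d['point'],4).tolist(),round(d['score'],2)) for d in spotter.mark_of('pot_rim',c)[:2]])
print(observe()['wrist_torque'])
E
```

```text
shift [0.05 0.16 5.07] turn 0 yaw -0.0 q6 -6.6 t 44.425 F [-0.6  0.3 -3.4] w 0.0257
[([0.4474, -0.3163, -0.001], 0.7), ([0.4891, -0.1251, 0.0973], 0.19)] [([0.5504, 0.058, 0.1225], 0.92)]
[([0.4492, -0.3159, -0.0037], 0.58)] [([0.5476, 0.057, 0.1239], 0.9)]
[-0.01923817 -0.0041199  -0.01456934]
```

Emit:
{"fn": "move_arm", "kwargs": {"series": "0 0.1 2 0 -1;0 0.1 3.5 0 -1;0 0.1 4 0 -1;0 0.1 4 0 -1"}}

```text
time_s: 45.12
position: [0.5453, 0.0559, 0.1545]
tool_rot: [[-0.001, 1.0, 0.0], [1.0, 0.001, -0.0], [-0.0, 0.0, -1.0]]
ft_force: [0.0, 0.0, -3.8]
grip_width: 0.0258
gripper_force: 69.8
```

```bash
python3 - <<'E'
from h import *
plan([.545,.0556,.142])
for c in('scene','top'):
    im=optics.get_image(c);print([(np.round(d['point'],4).tolist(),round(d['score'],2)) for d in spotter.mark_of('lid',c)[:2]])
    if c=='scene':cv2.imwrite('pics/lidhover.png',cv2.resize(im['pixels'][140:260,210:370],(800,600),interpolation=cv2.INTER_CUBIC))
E
```

```text
shift [-0.03 -0.03  1.25] turn 0 yaw 0.1 q6 -6.6 t 45.125 F [ 0.   0.  -3.8] w 0.0258
[([0.5436, 0.0608, 0.1281], 0.67), ([0.7808, 0.015, 0.0005], 0.6)]
[([0.5517, 0.0588, 0.1234], 0.64)]
```

View pics/lidhover.png

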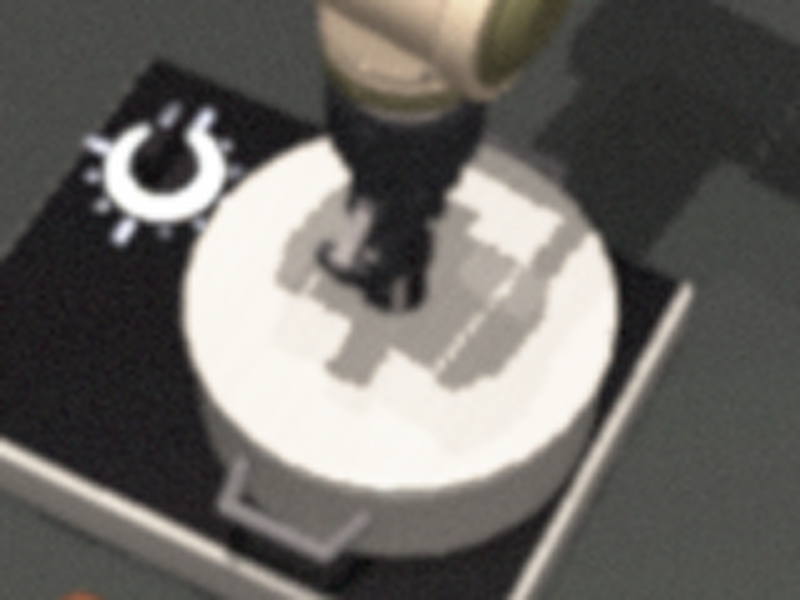

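The lid (centre about (400,305)) hangs level just over the rim, concentric with the pot. Lowering slowly.

Emit:
{"fn": "move_arm", "kwargs": {"series": "0 0 0.3 0 -1;0 0 0.6 0 -1;0 0 0.9 0 -1;0 0 1.1 0 -1;0 0 1.2 0 -1;0 0 1.2 0 -1"}}

```text
time_s: 46.08
position: [0.5452, 0.0559, 0.1421]
tool_rot: [[-0.002, 1.0, -0.0], [1.0, 0.002, -0.0], [-0.0, -0.0, -1.0]]
ft_force: [-0.4, -0.7, -3.8]
grip_width: 0.0258
gripper_force: 69.8
```

Emit:
{"fn": "move_arm", "kwargs": {"series": "0 0 0.1 0 -1;0 0 0.2 0 -1;0 0 0.2 0 -1"}}

```text
time_s: 46.45
position: [0.5453, 0.0559, 0.1415]
tool_rot: [[-0.002, 1.0, 0.002], [1.0, 0.002, -0.0], [-0.0, 0.002, -1.0]]
ft_force: [-3.7, -0.6, 6.7]
grip_width: 0.026
gripper_force: 70.9
```

Emit:
{"fn": "move_arm", "kwargs": {"series": "0 0 0 0 1;0 0 0 0 1;0 0 0 0 1;0 0 -4 0 1;0 0 -9 0 1;0 0 -9 0 1"}}

```text
time_s: 47.2
position: [0.5466, 0.0558, 0.2338]
tool_rot: [[-0.002, 1.0, 0.008], [1.0, 0.002, -0.001], [-0.001, 0.008, -1.0]]
ft_force: [0.1, -0.7, -1.5]
grip_width: 0.0851
gripper_force: 0.0
```

```bash
python3 - <<'E'
from h import *
plan([.488,-.1265,.20],92)
E
```

```text
shift [-18.22  -5.91   3.35] turn -91.9 yaw 0.1 q6 -6.6 t 47.2 F [ 0.1 -0.7 -1.5] w 0.0851
```

Emit:
{"fn": "move_arm", "kwargs": {"series": "-18.2 -5.9 0 -92 1;-18.2 -5.9 0 -92 1;-18.2 -5.9 0 -92 1;-18.2 -5.9 0 -92 1;-18.2 -5.9 0 -92 1;-18.2 -5.9 0 -92 1;-18.2 -5.9 0 -92 1;-18.2 -5.9 0 -92 1"}}

```text
time_s: 48.2
position: [0.4862, -0.1261, 0.2292]
tool_rot: [[-0.992, 0.126, -0.001], [0.126, 0.992, 0.001], [0.001, 0.0, -1.0]]
ft_force: [-0.6, -0.4, -0.1]
grip_width: 0.0857
gripper_force: 0.0
```

Emit:
{"fn": "move_arm", "kwargs": {"series": "0 0 3 -7 1;0 0 3 -7 1;0 0 3 -7 1"}}

```text
time_s: 48.58
position: [0.4867, -0.1263, 0.2006]
tool_rot: [[-1.0, 0.013, 0.0], [0.013, 1.0, -0.0], [-0.0, -0.0, -1.0]]
ft_force: [0.7, -0.2, -0.7]
grip_width: 0.0854
gripper_force: 0.0
```

```bash
python3 - <<'E'
from h import *
plan([.488,-.1265,.079],92)
S=optics.get_image('scene');T=optics.get_image('top')
for c in('scene','top'):print([(np.round(d['point'],4).tolist(),round(d['score'],2)) for d in spotter.mark_of('lid',c)[:2]])
b=cv2.resize(S['pixels'][140:260,210:370],(800,600),interpolation=cv2.INTER_CUBIC)
a=np.linspace(0,2*np.pi,100);
P=proj(S,np.c_[.545+.112*np.cos(a),.0565+.112*np.sin(a),np.full(100,.128)])
cv2.polylines(b,[np.int32((P-[210,140]+.5)*5)],True,(0,200,0),1)
cv2.imwrite('pics/lidhome.png',b)
E
```

```text
shift [-0.13 -0.02 12.16] turn -2.8 yaw 89.2 q6 -117.3 t 48.575 F [ 0.7 -0.2 -0.7] w 0.0854
[([0.5462, 0.0594, 0.1132], 0.7)]
[([0.548, 0.0607, 0.1081], 0.9)]
```

View pics/lidhome.png

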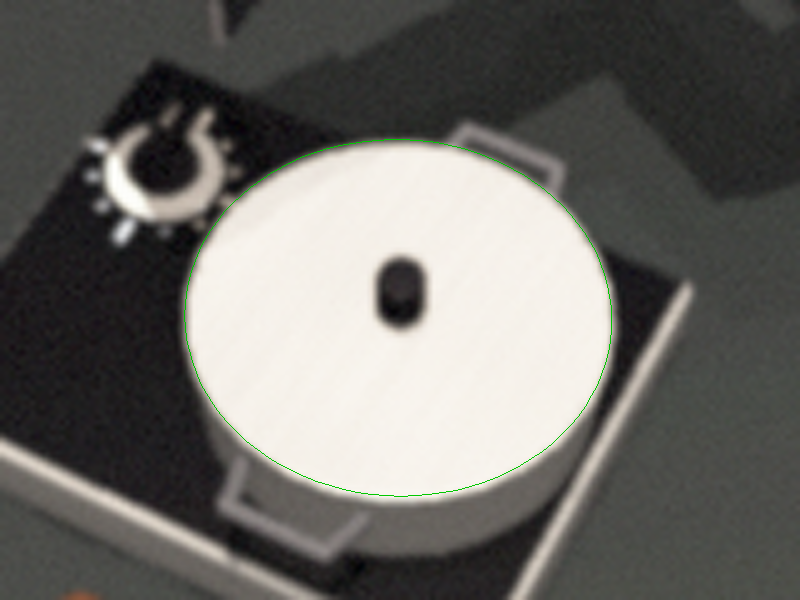

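The lid's edge matches the predicted home outline, with the knob at crop (400,292). Now the dial.

Emit:
{"fn": "move_arm", "kwargs": {"series": "-0.1 0 5 -3 1;-0.1 0 9 -3 1;-0.1 0 12.1 -3 1;-0.1 0 12.1 -3 1;-0.1 0 12.1 -3 -1;-0.1 0 12.1 -3 -1;-0.1 0 12.1 -3 -1;-0.1 0 12.1 -3 -1", "force": 40}}

```text
time_s: 49.78
position: [0.4879, -0.1273, 0.08]
tool_rot: [[-0.999, -0.042, 0.002], [-0.042, 0.999, -0.003], [-0.001, -0.003, -1.0]]
ft_force: [-8.8, -16.4, 7.9]
grip_width: 0.0134
gripper_force: 44.1
```

```bash
python3 -c "
from h import *
plan([.488,-.1265,.079],2);print(observe()['wrist_torque'])"
```

```text
shift [-0.01  0.08  0.1 ] turn 90.4 yaw 92.4 q6 -120.4 t 49.775 F [ -8.8 -16.4   7.9] w 0.0134
[-2.23028859  1.61796925 -0.56528534]
```

Emit:
{"fn": "move_arm", "kwargs": {"series": "0.05 -0.1 0 10 -1;0.05 -0.1 0 20 -1;0.05 -0.1 0 30 -1;0.05 -0.1 0 40 -1;0.05 -0.1 0 50 -1;0.05 -0.1 0 60 -1;0.05 -0.1 0 70 -1;0.05 -0.1 0 80 -1"}}

```text
time_s: 50.78
position: [0.4886, -0.1267, 0.08]
tool_rot: [[-0.209, 0.978, 0.004], [0.978, 0.209, 0.0], [-0.001, 0.004, -1.0]]
ft_force: [5.9, 5.7, 1.3]
grip_width: 0.0138
gripper_force: 40.2
```

Emit:
{"fn": "move_arm", "kwargs": {"series": "0 0 0 8 -1;0 0 0 10 -1;0 0 0 10 -1;0 0 0 10 -1"}}

```text
time_s: 51.28
position: [0.4887, -0.1267, 0.08]
tool_rot: [[-0.041, 0.999, 0.005], [0.999, 0.041, 0.0], [0.0, 0.005, -1.0]]
ft_force: [6.0, 5.4, 2.3]
grip_width: 0.0134
gripper_force: 40.2
```

```bash
python3 -c "
from h import *
plan([.488,-.1265,.079],2);print(observe()['wrist_torque'])"
```

```text
shift [ 0.03 -0.07  0.1 ] turn 0.4 yaw 2.4 q6 -30.5 t 51.275 F [6.  5.4 2.3] w 0.0134
[ 0.93199609 -1.12313131 -0.0545124 ]
```

Turned 90°. Release, rise, and check.

Emit:
{"fn": "move_arm", "kwargs": {"series": "0 0 0 0 1;0 0 0 0 1;0 0 0 0 1;0 0 -6 0 1;0 0 -12 0 1;0 0 -16 0 1;0 0 -16 0 1"}}

```text
time_s: 52.15
position: [0.4878, -0.1277, 0.242]
tool_rot: [[-0.042, 0.999, 0.005], [0.999, 0.042, -0.003], [-0.003, 0.005, -1.0]]
ft_force: [0.6, 1.0, -0.3]
grip_width: 0.0853
gripper_force: 0.0
```

Emit:
{"fn": "move_arm", "kwargs": {"series": "-18 0 -2 0 1;-18 0 -2 0 1;-18 0 -2 0 1;-18 0 -2 0 1;-18 0 -2 0 1;-18 0 -2 0 1"}}

```text
time_s: 52.9
position: [0.4945, -0.3057, 0.2589]
tool_rot: [[-0.043, 0.999, -0.001], [0.999, 0.043, 0.001], [0.001, -0.001, -1.0]]
ft_force: [0.5, -1.1, 0.4]
grip_width: 0.0854
gripper_force: 0.0
```

```bash
python3 - <<'E'
from h import *
T=optics.get_image('top');S=optics.get_image('scene')
c=np.array([.488,-.127,.104]);rows=[]
for im,(x0,y0,w) in((T,(310,198,50)),(S,(222,150,45))):
    r=[]
    for th in(None,90,98):
        b=cv2.resize(im['pixels'][y0:y0+w,x0:x0+w],(260,260),interpolation=cv2.INTER_CUBIC)
        if th is not None:
            a=np.radians(180-th+2);e=np.array([np.cos(a),np.sin(a),0]);f=np.array([-e[1],e[0],0])
            P=proj(im,[c+e*.021+f*.007,c+e*.021-f*.007,c-e*.021-f*.007,c-e*.021+f*.007])
            cv2.polylines(b,[np.int32((P-[x0,y0]+.5)*260/w)],True,(0,255,0),1)
        r.append(b)
    rows.append(np.hstack(r))
cv2.imwrite('pics/dial2.png',np.vstack(rows))
for k in('scene','top'):print([(np.round(d['point'],4).tolist(),round(d['score'],2)) for d in spotter.mark_of('lid',k)[:1]])
print(observe()['position'],observe()['qvel'])
E
```

```text
[([0.545, 0.0568, 0.1163], 0.7)]
[([0.5483, 0.0582, 0.113], 0.72)]
[ 0.49463454 -0.3062859   0.2593229 ] [-0.29276391  0.17095812 -0.1901246  -0.04316246  0.01254265 -0.06883961]
```

View pics/dial2.png

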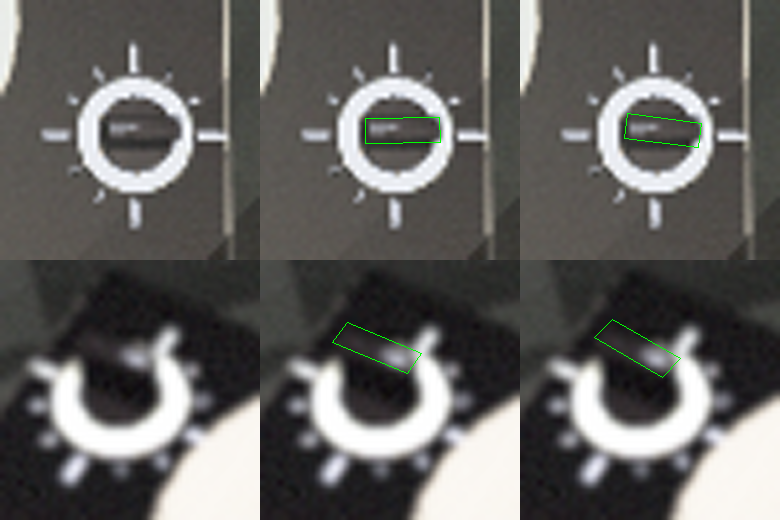

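The white line (crop (123,128)) points to the left long mark, which is heat 3. The lid is home and the arm is clear.

```bash
python3 -c "
from rig import order
print(order.close_job())"
```

```text
the job is handed in; nothing more can be done
None
```

The job is handed in and no verdict came back; in my last pictures the lid was home on the pot, the dial stood at heat 3, and all four tins were upright in the pot when I last looked in before the lid went on.

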